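Put the pinned lid on the instrument tray

ROBOT

A 6-joint arm with a two-finger parallel gripper is mounted at the origin on the work surface. World frame = base frame: x ahead of the robot, y to its left, z up, the work surface at z = 0. Lengths are in m, angles in rad, forces in N, time in s.
With the tool pointing down it reaches from about 0.25 to 0.775 m from the base axis. Payload 4 kg.
Tool frame: the origin (TCP) lies at the centre of the arm's flange, where the gripper is bolted on; the fingertips stand 199 mm ahead of it and the grasp point (between the pads) lies 180 mm ahead of it (robot.tcp_to_tips is the distance from the TCP to the fingertips, in m); z points along the fingers, y is the line along which they close (so a half turn about z gives the same grasp; the last joint's range is limited). The gripper opens to 94 mm and grips with 3 to 60 N. Pads are 16 mm wide; open, the fingers measure 119 mm over their backs; the gripper's body (75 mm by 177 mm) begins 78 mm behind the grasp point.
Start: joints at [-1.403, 0.087, 1.371, -0, 1.684, -0.103], TCP at [0.147, -0.53, 0.405] pointing down, gripper open.
Joint ranges: [-3.1, 3.1], [-0.76, 2.03], [0.27, 2.55], [-1.08, 4.22], [0.17, 2.65], [-2.57, 2.57]. Speed limits (rad/s): [2.79, 2.79, 3.14, 3.14, 3.14, 3.14].

INTERFACE

Orientations are given as [roll, pitch, yaw] about the fixed x, y, z axes, in that order (R = Rz(yaw) Ry(pitch) Rx(roll)).
In Python, from bench import telemetry, snapshot, ticket, robot gives the robot as it stands.
- The arm moves only by the tool apply_moves, never from a script. Its argument "moves" is a list that holds one entry, the list of rows, each a list of 5 numbers: the shift along the tool's x, y, z in units of 50 mm (1.0 is 50 mm), then the turn about the tool's z in units of 10 degrees (1.0 is 10 degrees), then the closure, from 0 (fully open) to 1 (shut). A call has 1 to 10 rows; each row is the pose to reach, as a shift and turn from the pose commanded when the call began, along the tool's axes at that moment; what a row does not reach only later rows make up. A row lasts 1/8 s, in which the tool goes at most 62.5 mm and 10.7 degrees, less where a joint would pass 70% of its speed; a pose out of reach is approached as far as the arm can. A call with a gripper value outside its range is refused whole. The fingers move at their own pace and stop on an object; the grip force is fixed at half the most. Time passes only in rows, so rows that repeat a pose let the fingers close. It gives the time, the measured TCP pose, the force, the opening and the grip force at its end, in the units of the state.
- telemetry.get_obs(): the state, without advancing time (a new reading comes with each control period).
- snapshot(name): name is "side" or "top" or "wrist"; returns a dict with "image" (480x640x3 uint8, red, green, blue), "fovy" (degrees; the focal length in pixels is half the picture's height over the tangent of half this angle, whatever the lens; pixels are square), "cx", "cy" (the principal point, pixels), "R" (3x3) and "t" (3): a world point X has camera coordinates R X + t. Camera axes: x right, y down, z forward; pixel columns grow to the right and rows downward; lengths in m; the calibration is good to about 2 mm. A picture is of the moment at which its call begins. There is no depth.
- ticket.close_job(): hands the job in; it is judged then, once.
The state is a dict: "time": time; "joint_positions": joint angles; "qvel": joint speeds; "joint_torque": joint torques, N m; "tool_pos": TCP position; "ee_rot": TCP orientation; "wrist_force": force on the tool from outside, world axes, zero at the start; "wrist_torque": the same for the moment, N m; "width": finger opening in m; "finger_force": force on a finger pad.
Only numpy, scipy, OpenCV 4.12 (cv2) and the standard library are available. Lean on these libraries where they do the work, as an engineer would, in place of code of your own. Each camera call takes 0.05 s, during which the arm holds its last target. There are 200 camera calls.

TASK

Close the white instrument tray with the blue lid: lower the lid so that its two holes go over the tray's two brass pins, and keep hold of it until it is down on the tray rather than dropping it from above the pins; then let go, leaving it lying flat and fully home on the rim. Either way round is fine. Leave the pink lid (it belongs to another tray) and the pump bottle where they are.

Things in the scene. Friction and masses are not known exactly. Their poses are not given: they have to be found in the camera images.
- tray: White open tray, 180 (x) x 130 (y) x 40 mm high, fixed to the trolley top, with forceps and scissors in it. Origin: centre of its underside; z up. Two upright brass pins stand in it at x = +62 and -62 mm, y = 0: 14 mm in diameter, tapering above 49 mm to a 5 mm nose at 66 mm above the tray's underside, so 26 mm above the rim.
- lid_blue: Blue loose lid lying flat on the trolley top: plate 186 (x) x 136 (y) x 8 mm, about 0.25 kg. Origin: centre of its underside; z up. Two 26 mm through holes at x = +62 and -62 mm, y = 0. Mid-top stands a black block grip, 60 mm along x, 22 mm thick along y, 40 mm tall: pinch it across y from above. Fully home, the underside rests on the rim, 40 mm above the tray's underside.
- lid_pink: Pink loose lid of another tray: same plate and a black grip (36 mm along x, 22 mm thick, 40 mm tall), but its two 26 mm holes lie at x = +40 and -40 mm and do not fit these pins. Origin: centre of its underside. To be left alone.
- pump_bottle: Cream-coloured hand-wash bottle with an orange pump, 68 mm in diameter, 173 mm tall, standing beyond the tray. Origin at the centre of its underside. To be left alone.
Things that resemble listed ones, but are neither listed nor needed, are in the scene too. Leave any orange look-alike of the tray alone.

How it is judged:
By the outcome, as a careful person would: the job done as asked, in the order asked, and still so for the second after the job is handed in, with the robot touching nothing.
It also fails if it takes over 48 s, if anything falls off the work surface, if the arm or the gripper's body presses on something with over 40 N, if the wrist force passes 120 N, or if a joint passes its speed limit or range.

## Working session

There is one attempt and no reset: what is moved stays moved. The work goes in short steps, Python scripts to look and compute and a tool call to move; the robot and the scene stay as the last step left them, time stands still between calls to the robot, and variables do not carry over. Pictures are saved under pics/ and viewed, at most 10 in all, crops included, and the job is handed in when it is done.

Besides the shell and the picture viewer there is one more tool, called after ">>>" as name(argument=value, ...) on one line, values as JSON. apply_moves: Moves the arm, as the interface text tells. Its arguments: {"type":"object","properties":{"moves":{"type":"array","items":{"type":"array","items":{"type":"array","items":{"type":"number"}}}}},"required":["moves"]}

```bash
mkdir -p pics; cat > h.py <<'E'
import numpy as np, cv2
from bench import telemetry, snapshot, ticket, robot
def save(s,n): cv2.imwrite('pics/'+n+'.png', s['image'][:,:,::-1])
def K(s): 
    f=240/np.tan(np.radians(s['fovy'])/2); return f
def ray(s,u,v,z):
    f=K(s); R=np.array(s['R']);t=np.array(s['t'])
    c=-R.T@t; d=R.T@np.array([(u-s['cx'])/f,(v-s['cy'])/f,1]); return c+d*(z-c[2])/d[2]
def proj(s,X):
    p=np.array(s['R'])@np.array(X)+np.array(s['t']); return K(s)*p[:2]/p[2]+[s['cx'],s['cy']]
E
python3 - <<'E'
from h import *
for n in ['top','side']:
    s=snapshot(n); save(s,n+'0'); np.save(n+'0.npy',s,allow_pickle=True)
    print(n,s['fovy'],s['cx'],s['cy'],-np.array(s['R']).T@s['t'])
o=telemetry.get_obs();print(o['tool_pos'],o['ee_rot'],o['time'],o['width'])
E
```

```text
top 52.83389419506244 320.1695626826724 232.99091290496696 [0.37302785 0.01329099 1.10925736]
side 51.93531213216304 319.1758745856888 245.85023458928697 [0.20593548 0.6435677  0.72400152]
[ 0.14710719 -0.52985435  0.4036462 ] [-3.13966306e+00 -1.65382277e-04  2.70828404e-01] 0.1 0.09398437237647252
```

View pics/top0.png

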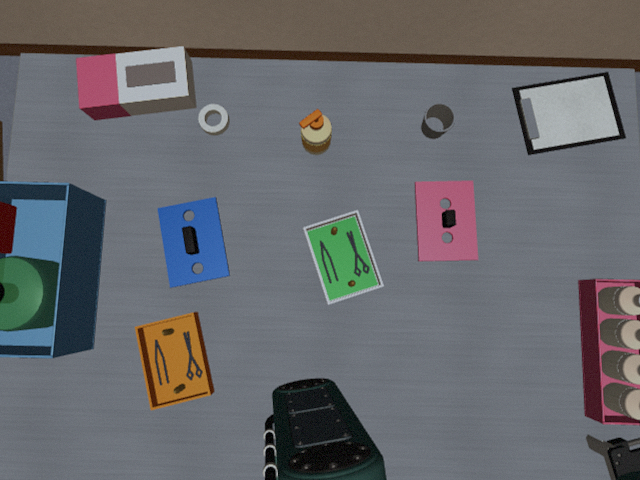

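View pics/side0.png

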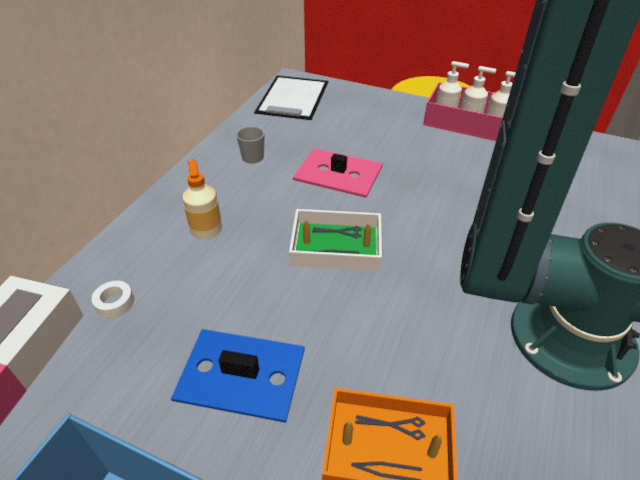

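The top view (up is +x, left is +y) shows the blue lid at about (193,241) px, with holes at (188,215) and (197,269). The white tray is at (343,257), with brass pins at (334,231) and (352,283). The pump bottle is at (316,130), the pink lid at (447,220) and the orange look-alike at (175,360). The side view agrees: lid at (240,372), pins at (306,232) and (367,235).

```bash
cat > m.py <<'E'
from h import *
def big(mask,roi):
    m=np.zeros_like(mask);x0,y0,x1,y1=roi;m[y0:y1,x0:x1]=mask[y0:y1,x0:x1]
    cs,_=cv2.findContours(m,cv2.RETR_EXTERNAL,cv2.CHAIN_APPROX_NONE);return max(cs,key=cv2.contourArea)
def rect(s,c,z):
    q=np.array([ray(s,u,v,z)[:2] for u,v in cv2.convexHull(c)[:,0]])
    r=cv2.minAreaRect((q*1000).astype(np.float32)); b=cv2.boxPoints(r)
    e=b[1]-b[0],b[2]-b[1]; e=max(e,key=np.linalg.norm)
    return np.round(r[0],1),np.round(r[1],1),round(np.degrees(np.arctan2(e[1],e[0]))%180,1)
E
python3 - <<'E'
from m import *
T=np.load('top0.npy',allow_pickle=True).item();S=np.load('side0.npy',allow_pickle=True).item()
for s,rb,rt,n in [(T,(140,180,245,300),(290,200,400,315),'top'),(S,(160,320,320,425),(280,200,395,280),'side')]:
    h=cv2.cvtColor(s['image'],cv2.COLOR_RGB2HSV); H,Sa,V=cv2.split(h)
    blue=((H>100)&(H<125)&(Sa>150)&(V>70)).astype(np.uint8)
    c=big(blue,rb); print(n,'lid',rect(s,c,.008))
    # holes
    m=np.zeros_like(blue);cv2.drawContours(m,[c],-1,1,-1);m=m&(1-blue)
    k,l,st,ce=cv2.connectedComponentsWithStats(m)
    for i in range(1,k):
        if st[i,4]>30: print('  in',st[i,4],ce[i].round(1),ray(s,*ce[i],.008).round(4))
    wh=(((Sa<45)&(V>150))|((H>45)&(H<75)&(Sa>120))).astype(np.uint8)
    c=big(wh,rt); print(n,'tray',rect(s,c,.04))
    br=((H>5)&(H<22)&(Sa>120)&(V>50)).astype(np.uint8);m=np.zeros_like(br);x0,y0,x1,y1=rt;m[y0:y1,x0:x1]=br[y0:y1,x0:x1]
    k,l,st,ce=cv2.connectedComponentsWithStats(m)
    for i in range(1,k):
        if st[i,4]>8: print('  pin',st[i],ce[i].round(1),ray(s,*ce[i],.055).round(4))
    c=big(((H<25)&(Sa>80)).astype(np.uint8),(295,105,335,155) if n=='top' else (180,155,225,240))
    bx,by,bw,bh=cv2.boundingRect(c);print('  bottle bbox',bx,by,bw,bh, ray(s,bx+bw/2,by+bh-8,0).round(3))
E
```

```text
top lid (array([496.5, 300.4]), array([185.1, 135.3]), np.float32(12.7))
  in 104 [188.5 215.4] [0.5566 0.3138 0.008 ]
  in 344 [190.1 240. ] [0.4994 0.3069 0.008 ]
  in 107 [197.4 267.9] [0.436  0.2865 0.008 ]
top tray (array([467.5, -41.8]), array([180.5, 130.6]), np.float32(19.4))
  pin [332 228   5   6  24] [333.7 230.6] [ 0.5224 -0.0202  0.055 ]
  pin [349 281   6   5  24] [351.2 283.2] [ 0.4079 -0.0606  0.055 ]
  bottle bbox 299 109 25 21 [0.791 0.036 0.   ]
side lid (array([495.1, 300.7]), array([185.9, 137.9]), np.float32(12.8))
  in 833 [238.7 364.1] [0.5045 0.2889 0.008 ]
  in 150 [204.6 365.9] [0.5543 0.3147 0.008 ]
  in 164 [276.8 378.9] [0.434  0.2877 0.008 ]
side tray (array([457.1, -33.3]), array([248.9, 229.9]), np.float32(24.1))
  pin [304 220   5  23 103] [306.  232.1] [ 0.516 -0.003  0.055]
  pin [364 224   6  23 107] [366.6 235.7] [ 0.4022 -0.0423  0.055 ]
  bottle bbox 184 199 37 34 [0.757 0.015 0.   ]
```

Both views agree on the lid: (0.496, 0.300), yaw 12.7°, 185×135 mm at 8 mm height. The tray is at (0.466, −0.041), yaw 19.4°, 180×130 mm at 40 mm, with the pins 121 mm apart. Total shift to above the lid in tool units: x +11.17, y −14.15, turn +0.28.

>>> apply_moves(moves=[[[0.3, -0.4, 0, 0, 0], [0.9, -1.2, 0, 0, 0], [1.6, -2.0, 0, 0, 0], [2.3, -2.9, 0, 0, 0], [3.0, -3.8, 0, 0, 0], [3.7, -4.7, 0, 0, 0], [4.4, -5.6, 0, 0.1, 0], [5.1, -6.5, 0, 0.2, 0], [5.8, -7.3, 0, 0.28, 0], [6.4, -8.1, 0, 0.28, 0]]])

```text
time: 1.35
tool_pos: [0.3473, -0.0523, 0.4044]
ee_rot: [3.141, -0.0, 0.222]
wrist_force: [1.1, -0.6, 0.9]
width: 0.0939
finger_force: 0.0
```

>>> apply_moves(moves=[[[0.7, -0.9, 0, 0, 0], [1.4, -1.8, 0, 0, 0], [2.1, -2.7, 0, 0, 0], [2.8, -3.6, 0, 0, 0], [3.5, -4.5, 0, 0, 0], [4.1, -5.3, 0, 0, 0], [4.4, -5.7, 0, 0, 0], [4.45, -5.8, 0, 0, 0], [4.45, -5.8, 0, 0, 0], [4.45, -5.8, 0, 0, 0]]])

```text
time: 2.6
tool_pos: [0.5001, 0.2767, 0.4049]
ee_rot: [3.141, -0.0, 0.221]
wrist_force: [0.4, 0.3, -0.6]
width: 0.0939
finger_force: 0.0
```

```bash
cat >> h.py <<'E'
def need(x,y,z,yawdeg):
    o=telemetry.get_obs();p=np.array(o['tool_pos']);a=o['ee_rot'][2];d=np.array([x,y,z])-p
    c,s=np.cos(a),np.sin(a); u=np.array([d[0]*c+d[1]*s,d[0]*s-d[1]*c,-d[2]])/.05
    print('t',o['time'],'pos',p.round(4),'rot',np.degrees(o['ee_rot']).round(2),'w',round(o['width'],4),'F',np.round(o['wrist_force'],1))
    print('move units',u.round(3),'turn',round(-(yawdeg-np.degrees(a))/10,3))
E
python3 - <<'E'
from h import *
need(.496,.3005,.206,12.7)
s=snapshot('wrist');save(s,'w1')
print([proj(s,[.496,.3005,.048]).round(0)])
E
```

```text
t 2.6 pos [0.5001 0.2767 0.4049] rot [179.98  -0.    12.65] w 0.0939 F [ 0.4  0.3 -0.6]
move units [ 0.025 -0.481  3.978] turn -0.005
[array([290., 222.])]
```

View pics/w1.png

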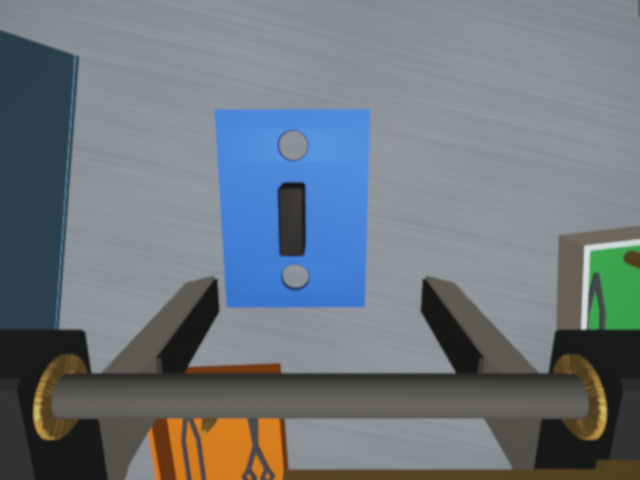

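The wrist view shows the lid's grip at about (291,220) px, where the estimate projects (290,222), square between the fingers. I'll shift sideways, then descend to TCP z 0.214.

>>> apply_moves(moves=[[[0.02, -0.48, 0, 0, 0], [0.02, -0.48, 0.8, 0, 0], [0.02, -0.48, 1.7, 0, 0], [0.02, -0.48, 2.5, 0, 0], [0.02, -0.48, 3.1, 0, 0], [0.02, -0.48, 3.5, 0, 0], [0.02, -0.48, 3.7, 0, 0], [0.02, -0.48, 3.82, 0, 0], [0.02, -0.48, 3.82, 0, 0], [0.02, -0.48, 3.82, 0, 0]]])

```text
time: 3.9
tool_pos: [0.4964, 0.3015, 0.2147]
ee_rot: [-3.141, -0.002, 0.222]
wrist_force: [0.8, -0.1, -0.0]
width: 0.094
finger_force: 0.0
```

```bash
python3 - <<'E'
from m import *
need(.496,.3005,.214,12.7)
s=snapshot('wrist');save(s,'w2')
E
```

```text
t 3.9 pos [0.4964 0.3015 0.2147] rot [-1.7998e+02 -1.1000e-01  1.2710e+01] w 0.094 F [ 0.8 -0.1 -0. ]
move units [-0.012  0.017  0.014] turn 0.001
```

View pics/w2.png

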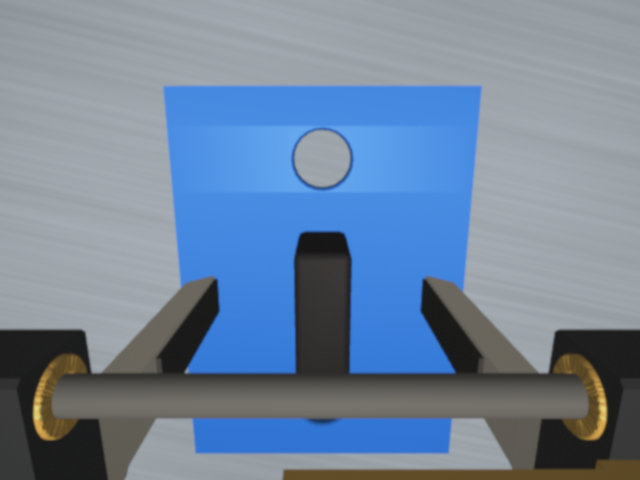

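The grip is centred at x≈322 px, midway between the fingers at 218 and 422, and aligned with them. Closing.

>>> apply_moves(moves=[[[0, 0, 0, 0, 0.5], [0, 0, 0, 0, 1], [0, 0, 0, 0, 1], [0, 0, 0, 0, 1], [0, 0, 0, 0, 1], [0, 0, 0, 0, 1], [0, 0, 0, 0, 1], [0, 0, 0, 0, 1]]])

```text
time: 4.95
tool_pos: [0.496, 0.3013, 0.2136]
ee_rot: [3.141, 0.0, 0.222]
wrist_force: [-0.5, -1.1, 0.7]
width: 0.0222
finger_force: 30.0
```

>>> apply_moves(moves=[[[0, 0, -0.1, 0, 1], [0, 0, -0.4, 0, 1], [0, 0, -0.8, 0, 1], [0, 0, -1.3, 0, 1], [0, 0, -1.8, 0, 1], [0, 0, -2.2, 0, 1], [0, 0, -2.4, 0, 1], [0, 0, -2.4, 0, 1], [0, 0, -2.4, 0, 1]]])

```text
time: 6.08
tool_pos: [0.4958, 0.3013, 0.3326]
ee_rot: [3.141, 0.002, 0.222]
wrist_force: [-0.6, -0.4, -2.0]
width: 0.0218
finger_force: 30.0
```

```bash
python3 - <<'E'
from m import *
need(.4665,-.041,.334,19.4)
s=snapshot('side');save(s,'s2')
E
```

```text
t 6.075 pos [0.4958 0.3013 0.3326] rot [1.7997e+02 1.0000e-01 1.2720e+01] w 0.0218 F [-0.6 -0.4 -2. ]
move units [-2.078  6.549 -0.028] turn -0.668
```

View pics/s2.png

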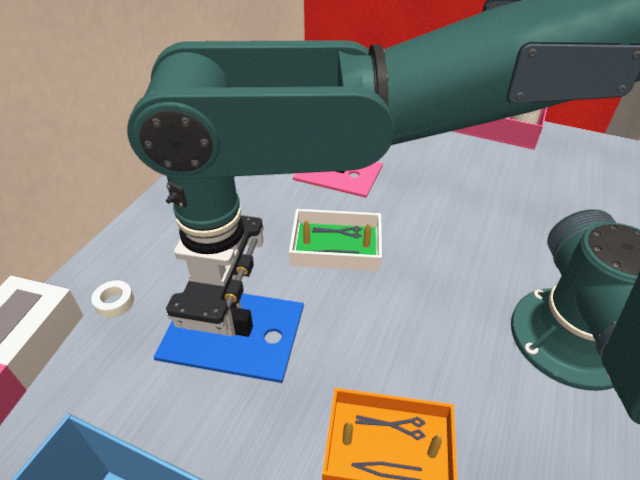

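The lid is held level, with its underside at about 0.119 m. That clears the pins at 0.066 m. Carrying it over the tray.

>>> apply_moves(moves=[[[-0.07, 0.2, 0, 0, 1], [-0.2, 0.7, 0, -0.1, 1], [-0.45, 1.4, 0, -0.15, 1], [-0.7, 2.2, 0, -0.25, 1], [-0.97, 3.05, 0, -0.35, 1], [-1.24, 3.9, 0, -0.45, 1], [-1.5, 4.75, 0, -0.55, 1], [-1.75, 5.5, 0, -0.62, 1], [-1.95, 6.1, 0, -0.67, 1], [-2.05, 6.45, 0, -0.67, 1]]])

```text
time: 7.38
tool_pos: [0.4662, -0.0377, 0.3332]
ee_rot: [3.141, 0.001, 0.337]
wrist_force: [-0.3, 0.4, -1.8]
width: 0.022
finger_force: 30.0
```

>>> apply_moves(moves=[[[-0.03, 0.1, 0, 0, 1], [-0.03, 0.1, 0, 0, 1], [-0.03, 0.1, 0, 0, 1], [-0.03, 0.1, 0, 0, 1]]])

```text
time: 7.88
tool_pos: [0.4673, -0.0403, 0.3336]
ee_rot: [-3.141, 0.0, 0.34]
wrist_force: [-0.1, 0.2, -1.6]
width: 0.0216
finger_force: 30.0
```

```bash
python3 - <<'E'
from m import *
need(.4665,-.041,.334,19.4)
for n in ['side','wrist']:
    s=snapshot(n);save(s,n+'3');np.save(n+'3.npy',s,allow_pickle=True)
a=cv2.imread('pics/side3.png')[130:330,220:460];b=cv2.imread('pics/wrist3.png')
cv2.imwrite('pics/c3.png',np.hstack([cv2.resize(a,(400,333)),cv2.resize(b[:,:],(400,333))]))
E
```

```text
t 7.875 pos [ 0.4673 -0.0403  0.3336] rot [-179.99    0.     19.49] w 0.0216 F [-0.1  0.2 -1.6]
move units [-0.02   0.007 -0.008] turn 0.009
```

View pics/c3.png

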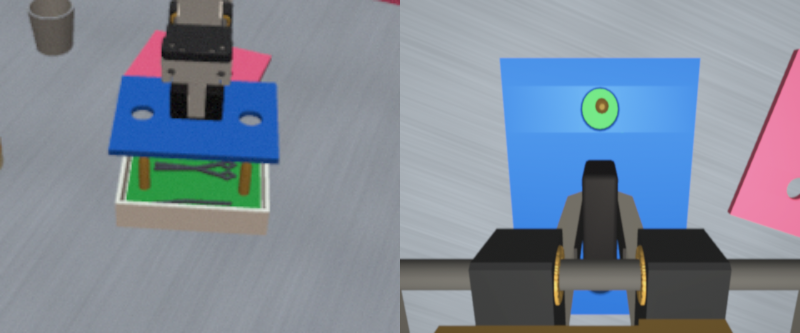

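The wrist view shows a pin's nose inside the front hole, about (602,106) in the composite. The side view shows both lid holes above the pins. Measuring both offsets.

```bash
python3 - <<'E'
from m import *
for n,roi in [('wrist',(160,80,480,460)),('side',(280,170,400,240))]:
    s=np.load(n+'3.npy',allow_pickle=True).item()
    H,Sa,V=cv2.split(cv2.cvtColor(s['image'],cv2.COLOR_RGB2HSV))
    blue=((H>98)&(H<125)&(Sa>120)&(V>70)).astype(np.uint8)
    c=big(blue,roi);m=np.zeros_like(blue);cv2.drawContours(m,[c],-1,1,-1);m&=1-blue
    if n=='side': print('lid rect',rect(s,c,.127))
    k,l,st,ce=cv2.connectedComponentsWithStats(m)
    for i in range(1,k):
        if 40<st[i,4]<4000:
            print(n,'hole',st[i],ce[i].round(1),ray(s,*ce[i],.127).round(4))
            if n=='wrist':
                b=((l==i)&(H<25)&(Sa>80)).astype(np.uint8);k2,l2,st2,ce2=cv2.connectedComponentsWithStats(b)
                j=1+np.argmax(st2[1:,4]);print(' pin',st2[j],ce2[j],ray(s,*ce2[j],.06).round(4))
o=telemetry.get_obs();p=o['tool_pos'];a=o['ee_rot'][2];e=np.array([np.cos(a),np.sin(a)])*.062
print('expected holes',p[:2]+e,p[:2]-e)
s=np.load('wrist3.npy',allow_pickle=True).item()
E
```

```text
wrist hole [ 291  127   58   60 2719] [319.5 156.5] [ 0.5261 -0.0201  0.127 ]
 pin [314 143  19  19 283] [322.60777385 152.18374558] [ 0.5261 -0.022   0.06  ]
lid rect (array([466.1, -39.6]), array([186. , 143.8]), np.float32(19.5))
side hole [299 196  13   6  62] [305.  198.5] [ 0.5238 -0.0179  0.127 ]
side hole [364 199  13   6  59] [369.8 201.7] [ 0.4076 -0.0596  0.127 ]
expected holes [ 0.52574771 -0.0198198 ] [ 0.40884054 -0.06115638]
```

Hole and pin agree within about 2 mm, against 6 mm of clearance. I'll nudge 1 mm and lower to an underside height of about 0.05 m.

>>> apply_moves(moves=[[[-0.01, 0.02, 0.1, 0, 1], [-0.01, 0.02, 0.3, 0, 1], [-0.01, 0.02, 0.55, 0, 1], [-0.01, 0.02, 0.8, 0, 1], [-0.01, 0.02, 1.0, 0, 1], [-0.01, 0.02, 1.15, 0, 1], [-0.01, 0.02, 1.27, 0, 1], [-0.01, 0.02, 1.35, 0, 1], [-0.01, 0.02, 1.4, 0, 1], [-0.01, 0.02, 1.4, 0, 1]]])

```text
time: 9.22
tool_pos: [0.4672, -0.0421, 0.2637]
ee_rot: [3.141, -0.0, 0.339]
wrist_force: [-0.5, -0.7, -2.1]
width: 0.0216
finger_force: 30.0
```

```bash
python3 - <<'E'
from h import *
need(.4665,-.041,.2536,19.4)
a=snapshot('side');save(a,'s4');b=snapshot('wrist')
cv2.imwrite('pics/c4.png',np.hstack([cv2.resize(a['image'][130:330,220:460],(400,333)),cv2.resize(b['image'],(400,333))])[:,:,::-1])
E
```

```text
t 9.225 pos [ 0.4672 -0.0421  0.2637] rot [179.99  -0.    19.42] w 0.0216 F [-0.5 -0.7 -2.1]
move units [-0.005 -0.025  0.202] turn 0.002
```

View pics/c4.png

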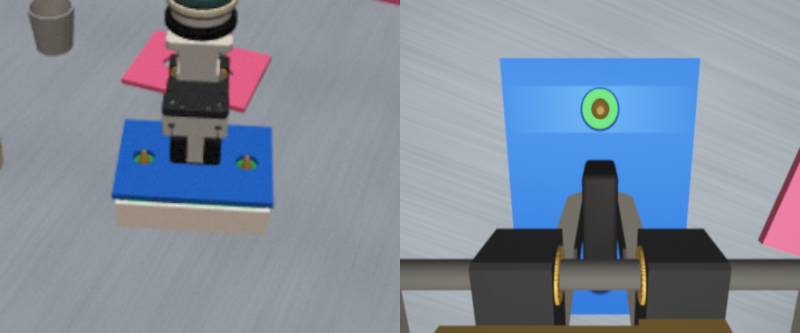

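Both pins stand centred through the holes, at (144,155) and (246,160) in the side crop. No contact force yet. Lowering the last 10 mm.

>>> apply_moves(moves=[[[0, 0, 0.05, 0, 1], [0, 0, 0.1, 0, 1], [0, 0, 0.14, 0, 1], [0, 0, 0.17, 0, 1], [0, 0, 0.19, 0, 1], [0, 0, 0.2, 0, 1], [0, 0, 0.2, 0, 1], [0, 0, 0.2, 0, 1]]])

```text
time: 10.32
tool_pos: [0.4672, -0.0421, 0.2537]
ee_rot: [3.141, -0.0, 0.339]
wrist_force: [-1.5, 0.5, -2.0]
width: 0.0217
finger_force: 30.0
```

Still carrying the full weight (−2 N), so I'll creep down to contact.

>>> apply_moves(moves=[[[0, 0, 0.01, 0, 1], [0, 0, 0.02, 0, 1], [0, 0, 0.02, 0, 1], [0, 0, 0.02, 0, 1]]])

```text
time: 10.82
tool_pos: [0.4672, -0.0421, 0.2535]
ee_rot: [3.141, -0.0, 0.339]
wrist_force: [-3.4, 0.5, 5.7]
width: 0.022
finger_force: 30.0
```

The force rose to +5.7 N, so the lid is down on the rim. Releasing, then retreating straight up.

>>> apply_moves(moves=[[[0, 0, 0, 0, 0.7], [0, 0, 0, 0, 0.5], [0, 0, 0, 0, 0.3], [0, 0, 0, 0, 0.3], [0, 0, 0, 0, 0.3], [0, 0, 0, 0, 0.3]]])

```text
time: 11.58
tool_pos: [0.4671, -0.0421, 0.2526]
ee_rot: [3.141, 0.0, 0.339]
wrist_force: [-0.5, -0.3, 0.3]
width: 0.0659
finger_force: 0.0
```

>>> apply_moves(moves=[[[0, 0, -0.2, 0, 0.3], [0, 0, -0.6, 0, 0.3], [0, 0, -1.2, 0, 0.3], [0, 0, -1.9, 0, 0.3], [0, 0, -2.6, 0, 0.3], [0, 0, -3.1, 0, 0.3], [0, 0, -3.3, 0, 0.3], [0, 0, -3.3, 0, 0.3]]])

```text
time: 12.58
tool_pos: [0.4671, -0.0421, 0.4182]
ee_rot: [3.141, -0.001, 0.339]
wrist_force: [-0.3, 0.1, -0.3]
width: 0.066
finger_force: 0.0
```

```bash
python3 - <<'E'
from m import *
need(.4665,-.041,.2536,19.4)
a=snapshot('side');b=snapshot('wrist')
cv2.imwrite('pics/c5.png',np.hstack([cv2.resize(a['image'][130:330,220:460],(400,333)),cv2.resize(b['image'],(400,333))])[:,:,::-1])
H,Sa,V=cv2.split(cv2.cvtColor(a['image'],cv2.COLOR_RGB2HSV))
blue=((H>98)&(H<125)&(Sa>120)&(V>70)).astype(np.uint8)
print('at top .048',rect(a,big(blue,(270,180,400,290)),.048))
E
```

```text
t 12.575 pos [ 0.4671 -0.0421  0.4182] rot [ 1.7996e+02 -6.0000e-02  1.9410e+01] w 0.066 F [-0.3  0.1 -0.3]
move units [-0.004 -0.025  3.293] turn 0.001
at top .048 (array([465.9, -40.8]), array([185.5, 142.6]), np.float32(19.5))
```

View pics/c5.png

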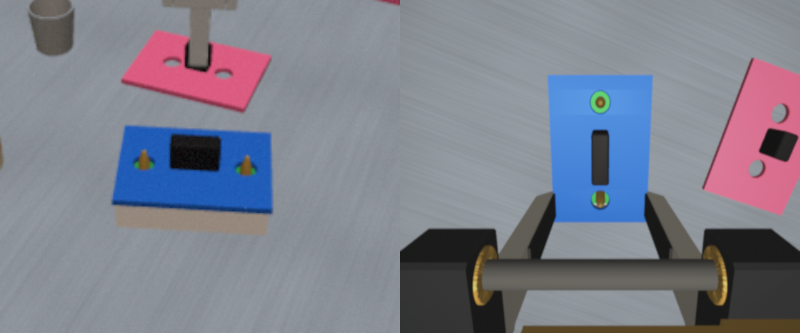

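The lid lies flat on the tray with both pins through its holes, at (144,160) and (246,167) in the side crop. The gripper is clear, and the pink lid is where it was.

```bash
python3 -c "
from bench import ticket; print(ticket.close_job())"
```

```text
the job is handed in; nothing more can be done
None
```

The blue lid is lying flat and fully home on the white tray with both pins through its holes; I held it until it touched the rim, then let go, and handed the job in at about 12.6 s.

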